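# Pump up the rinse-water pressure vessel

## Robot

A 6-joint arm with a two-finger parallel gripper is mounted at the origin on the work surface. World frame = base frame: x ahead of the robot, y to its left, z up, the work surface at z = 0. Lengths are in m, angles in rad, forces in N, time in s.
With the tool pointing down it reaches from about 0.15 to 0.775 m from the base axis. Payload 6.1 kg.
Tool frame: the origin (TCP) lies at the centre of the arm's flange, where the gripper is bolted on; the fingertips stand 173 mm ahead of it and the grasp point (between the pads) lies 155 mm ahead of it; z points along the fingers, y is the direction in which the jaws open and shut (so a half turn about z gives the same grasp; the last joint's range is limited). The gripper opens to 85 mm and grips with 20 to 120 N. Pads are 22 mm wide; open, the fingers measure 114 mm over their backs; the gripper's body (76 mm by 85 mm) begins 54 mm behind the grasp point. The pads swing forward as they close: fully open they stand 13 mm farther back than shut.
Start: joints at [-1.332, 0.126, -0.04, 1.405, 0, 1.571], TCP at [0.124, -0.51, 0.405] pointing down, gripper open.
Joint ranges: [-2.72, 2.72], [-0.95, 1.95], [-1.27, 1.35], [-1.78, 2.02], [-1.46, 1.47], [-3.14, 3.14]. Speed limits (rad/s): [2.39, 2.39, 3.01, 3.14, 3.14, 3.14].

## Interface

Orientations are given as a 3x3 rotation matrix whose columns are the frame's x, y, z axes.
In Python, from station import observe, read_camera, camera_params, hand_in gives the robot as it stands.
- The arm moves only by the tool send_rows, never from a script. Its argument "deltas" is a list of rows, each an object of numbers: "wx", "wy", "wz": the turn, a rotation vector about the tool's x, y, z in rad; "x", "y", "z": the shift along the tool's x, y, z in m; "jaw": the closure, from -1 (fully open) to 1 (shut). In form: [{"wx": .., "wy": .., "wz": .., "x": .., "y": .., "z": .., "jaw": ..}, ...]. A call has 1 to 10 rows; each row shifts and turns the commanded pose from where the row before left it, along the tool's axes as they then stand; what a row does not reach is not made up. A row lasts 1/12 s, in which the tool goes at most 41.7 mm and 7.16 degrees, less where a joint would pass 70% of its speed; a pose out of reach is approached as far as the arm can. A call with a gripper value outside its range is refused whole. The fingers move at their own pace and stop on an object; "newtons" is the grip in N (left out, the last holds). Time passes only in rows, so rows that do not move let the fingers close. It gives the time, the measured TCP pose, the force and the opening at its end, in the units of the state.
- observe(): the state, without advancing time (a new reading comes with each control period).
- read_camera(name): name is "scene" or "top" or "wrist"; returns the picture (400x640x3 uint8, red, green, blue); there is no depth.
- camera_params(name): a dict with "fov_y" (degrees; the focal length in pixels is half the picture's height over the tangent of half this angle, whatever the lens; pixels are square), "cx", "cy" (the principal point, pixels), "R" (3x3) and "t" (3): a world point X has camera coordinates R X + t. Camera axes: x right, y down, z forward; pixel columns grow to the right and rows downward; lengths in m; the calibration is good to about 2 mm. A picture is of the moment at which its call begins: read the wrist's pose just before it. camera_params takes no time and is no camera call; for the wrist camera it gives the pose at the moment of the call.
- hand_in(): hands the job in, once; it reports no verdict.
The state is a dict: "time_s": time; "joint_positions": joint angles; "dq": joint speeds; "joint_efforts": joint torques, N m; "ee_pos": TCP position; "orientation": TCP orientation; "wrist_force": force on the tool from outside, world axes, zero at the start; "torque": the same for the moment, N m; "finger_gap": finger opening in m.
Only numpy, scipy, OpenCV 4.12 (cv2) and the standard library are available. Lean on these libraries where they do the work, as an engineer would, in place of code of your own. Each camera call takes 0.05 s, during which the arm holds its last target.

## Task

The blue-headed rinse-water pressure vessel has run flat: pump it up by pressing its black palm knob down with the shut fingertips, full strokes, letting the knob spring right back up after each, until the red pressure pin on its head stands fully out with the green band clear. Press firmly but do not hammer or grip the knob, do not touch the pin, lift or shove the vessel; finish with the knob up, and leave the charged grey-headed vessel and everything else on the bench alone.

Things in the scene. Friction and masses are not known exactly. Their poses are not given: they have to be found in the camera images.
- blue_vessel: the flat pressure vessel, loose on the bench, 1.1 to 2.2 kg: bright metal can 128 mm wide with a dark blue screw head (80 mm wide, flat top 196 mm above the bench); with the knob 276 mm tall. Origin at the centre of its underside, z up; at its +x side of the head stands the pressure pin, at its -x side a white hose barb
- blue_vessel_knob_top (a point): centre of the flat top of the blue vessel's black mushroom knob, on the vessel's axis, 276 mm above the bench when up; the knob is 46 mm wide and 18 mm thick (top flat 40 mm wide) on a 12 mm rod. The point moves down with the knob
- blue_vessel_plunger (a joint): how far the blue vessel's plunger is pressed straight down: 0 = up, 0.022 m = full stroke, where a rubber buffer (5 N more per mm) begins; hard stop at 0.028. Its spring pushes back with about 4 N at the top and 10 N at 0.022 and lifts it again by itself. A stroke pumps well when it goes down 18 to 24 mm and is then let fully up
- blue_pin (a joint): how far the blue vessel's pressure pin has risen: 0 = sunk, about 0.025 m = fully out. It starts at 0 to 0.008 and gains about 5 mm with each full stroke (the first 1 to 8 mm, the last up to 6), settling back 1 or 2 mm as the knob rises; so 3 to 6 strokes are needed. Once fully out it rises hardly any more: extra strokes do no harm
- blue_indicator: visible end of the blue vessel's pressure pin, 11 mm wide, 31 mm off the vessel's axis: red upper 15 mm, then 6 mm white, then a 7 mm green band that comes clear of the steel bush only when the pin is fully out. Origin at the centre of its top: 206 mm above the bench (4 mm above the bush) when sunk, about 231 mm when fully out, about 20 mm below the top of the pressed knob
- grey_vessel: the charged pressure vessel, the same but with a light grey head, its pin fully out. Same sizes and origin
- grey_vessel_plunger (a joint): how far the grey vessel's plunger is pressed: 0 = up
- beaker: glass beaker, 68 mm wide, 90 mm tall; origin at the centre of its underside, z up
- capsule_filter: white bell-bottomed capsule filter standing on its bell, 60 mm wide, 100 mm tall; origin at the centre of its underside, z up
- wash_bottle: white wash bottle with a red cap and bent nozzle, 68 mm wide, 185 mm tall; origin at the centre of its underside, z up
- amber_bottle: brown glass bottle with a blue cap, 74 mm wide, about 165 mm tall; origin at the centre of its underside, z up
- sample_jar: clear glass jar with a green lid, 60 mm wide, 85 mm tall; origin at the centre of its underside, z up
- tip_box: blue pipette-tip box with a pale lid, 85 x 125 x 78 mm; origin at the centre of its underside, z up

How it is judged:
By the outcome, as a careful person would: the job done as asked, in the order asked, and still so for the second after the job is handed in, with the robot touching nothing.
It also fails if it takes over 48 s, if anything falls off the work surface, if the arm or the gripper's body presses on something with over 40 N, if the wrist force passes 120 N, or if a joint passes its speed limit or range.

## Working session

There is one attempt and no reset: what is moved stays moved. The work goes in short steps, Python scripts to look and compute and a tool call to move; the robot and the scene stay as the last step left them, time stands still between calls to the robot, and variables do not carry over. Pictures are saved under pics/ and viewed, and the job is handed in when it is done.

Besides the shell and the picture viewer there is one more tool, called as a command line: name --argument value ..., lists and objects as JSON in quotes. send_rows: Moves the arm, as the interface text tells. Its arguments: {"type":"object","properties":{"deltas":{"type":"array"},"newtons":{"type":"number"}},"required":["deltas"]}

```bash
mkdir -p pics
cat > h.py <<'E'
import numpy as np,cv2
from station import *
def save(n,f,crop=None,s=1):
    im=read_camera(n)[:,:,::-1]
    if crop: a,b,c,d=crop; im=im[b:d,a:c]
    if s!=1: im=cv2.resize(im,None,fx=s,fy=s,interpolation=cv2.INTER_CUBIC)
    cv2.imwrite('pics/'+f,im)
def cam(n):
    p=camera_params(n); f=200/np.tan(np.radians(p['fov_y'])/2)
    return np.array(p['R']),np.array(p['t']),f,p['cx'],p['cy']
def onz(n,u,v,z):
    R,t,f,cx,cy=cam(n); d=R.T@np.array([(u-cx)/f,(v-cy)/f,1]); c=-R.T@t
    return c+d*(z-c[2])/d[2]
def proj(n,X):
    R,t,f,cx,cy=cam(n); q=R@np.array(X)+t; return q[0]/q[2]*f+cx,q[1]/q[2]*f+cy
E
python3 - <<'E'
from h import *
s=observe();print(s)
save('scene','s0.png');save('top','t0.png')
for n in('scene','top'):print(camera_params(n))
E
```

```text
{'time_s': 0.0, 'joint_positions': array([-1.33202492e+00,  1.26393893e-01, -4.06134701e-02,  1.40537365e+00,
        1.49394334e-05,  1.57082104e+00]), 'dq': array([ 0.00072572,  0.00048838, -0.00199251,  0.001673  ,  0.00066916,
        0.00043395]), 'joint_efforts': array([-4.51407150e-04, -4.35916507e+01,  3.52921450e+01,  1.71849900e-02,
        2.22562994e-04, -1.24820378e-06]), 'ee_pos': array([ 0.12413997, -0.50998554,  0.40391845]), 'orientation': array([[ 9.71635132e-01,  2.36484759e-01, -3.60277995e-04],
       [ 2.36485033e-01, -9.71633906e-01,  1.54326466e-03],
       [ 1.49002549e-05, -1.58469051e-03, -9.99998744e-01]]), 'wrist_force': array([-0.30725824,  0.16900259,  0.20265877]), 'torque': array([-0.01516682, -0.03829368,  0.0117721 ]), 'finger_gap': 0.08522003121662233}
{'fov_y': 43.15423674214338, 'cx': 324.52560427425124, 'cy': 204.711005549916, 'R': array([[ 0.28072075, -0.95978493,  0.00295815],
       [-0.90665405, -0.26618963, -0.32729423],
       [ 0.3149195 ,  0.08919626, -0.94491784]]), 't': array([-0.16234494,  0.60001144,  1.37096058])}
{'fov_y': 45.51505162722152, 'cx': 322.6158834685671, 'cy': 188.86572060171537, 'R': array([[ 0.00782698, -0.99996283,  0.00361498],
       [-0.99771336, -0.00805197, -0.06710604],
       [ 0.06713265, -0.00308148, -0.9977393 ]]), 't': array([0.0068166 , 0.59448451, 1.60759282])}
```

View pics/s0.png

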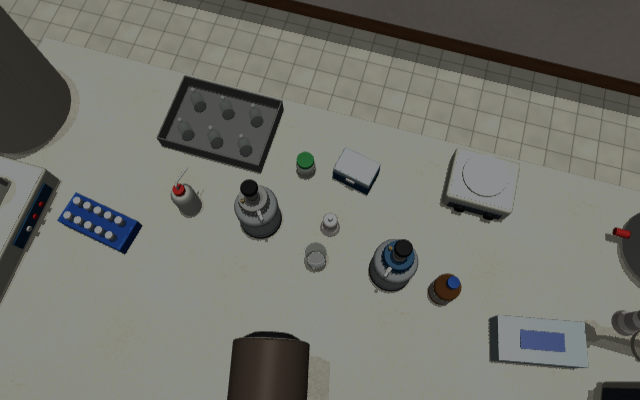

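View pics/t0.png

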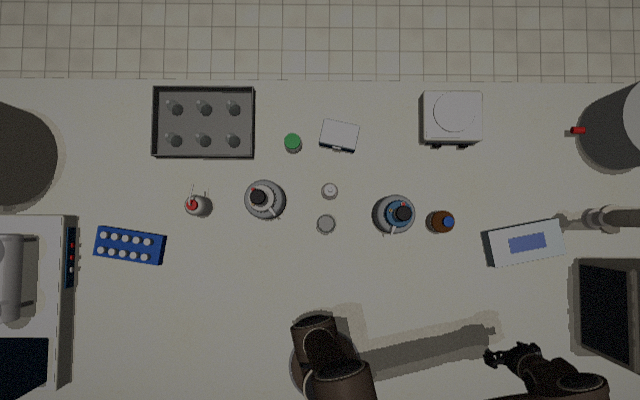

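Run:
```python
from h import *
save('scene','s1.png',(340,210,470,310),6);save('top','t1.png',(350,170,470,260),6)
print(camera_params('wrist'))
```

```text
{'fov_y': 70.49304638111794, 'cx': 317.45296240043575, 'cy': 194.31566767158643, 'R': array([[ 2.36597968e-01, -9.71607490e-01, -5.35228732e-04],
       [-9.21078287e-01, -2.24468773e-01,  3.18164357e-01],
       [-3.09251015e-01, -7.47840528e-02, -9.48035419e-01]]), 't': array([-0.52489875, -0.04291956,  0.38018526])}
```

View pics/s1.png

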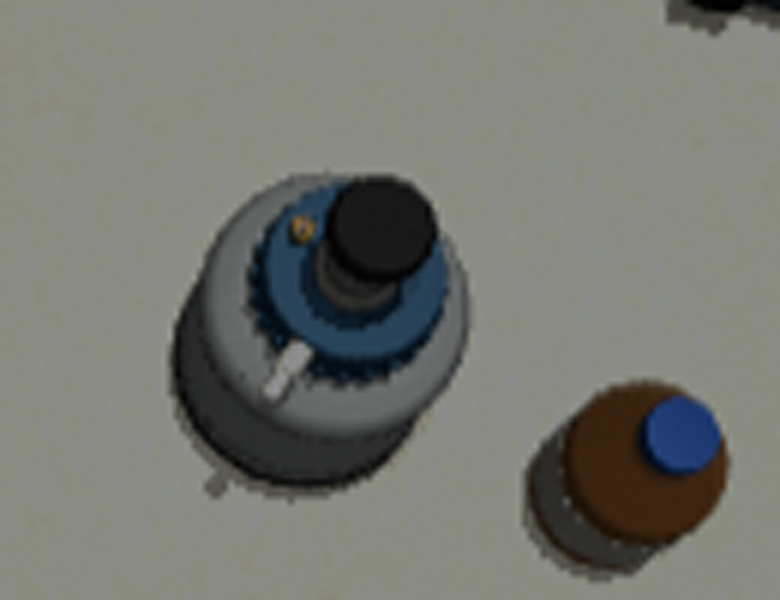

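View pics/t1.png

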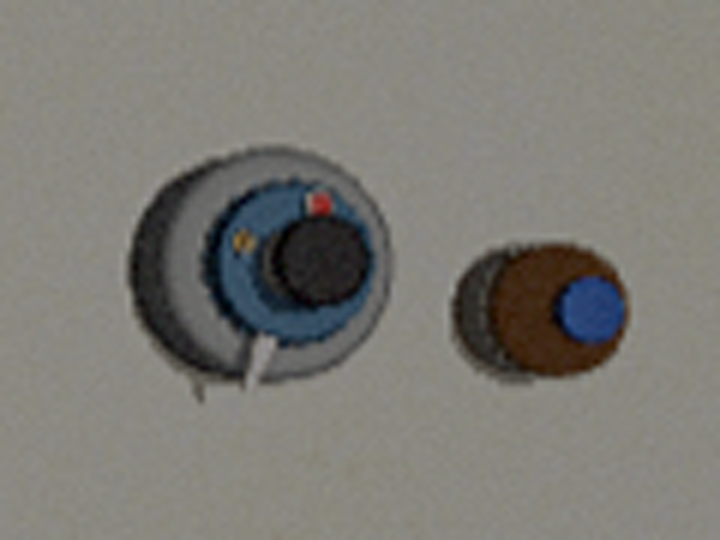

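Run:
```python
from h import *
print(onz('scene',403.6,247.2,.276),onz('top',403.7,213,.276))
print('pin',onz('top',350+320/6,170+203/6,.206))
print('barb',onz('scene',340+275/6,210+390/6,.19),onz('top',350+252/6,170+378/6,.19))
print('amber',onz('top',350+592/6,170+308/6,.165))
print('head',onz('top',350+290/6,170+262/6,.196))
R,t,f,cx,cy=cam('wrist');s=observe();O=np.array(s['orientation']);print('cam in tool',O.T@(-R.T@t-s['ee_pos']),R@O)
```

```text
[ 0.51153046 -0.22254576  0.276     ] [ 0.50970207 -0.22070904  0.276     ]
pin [ 0.5385856  -0.23184336  0.206     ]
barb [ 0.45108748 -0.20276735  0.19      ] [ 0.4502526  -0.19983237  0.19      ]
amber [ 0.4870086  -0.37924018  0.165     ]
head [ 0.50898855 -0.21828263  0.196     ]
cam in tool [0.08029963 0.00020973 0.03040713] [[ 6.37634823e-05  9.99999880e-01 -4.85964368e-04]
 [-9.48034022e-01 -9.41688362e-05 -3.18168956e-01]
 [-3.18168964e-01  4.80998314e-04  9.48033902e-01]]
```

send_rows --deltas '[{"z": -0.016,"wz": 0.098,"jaw": 1},{"z": -0.016,"wz": 0.098,"jaw": 1},{"z": -0.016,"wz": 0.098,"jaw": 1},{"z": -0.016,"wz": 0.098,"jaw": 1},{"z": -0.016,"wz": 0.098,"jaw": 1},{"z": -0.016,"wz": 0.098,"jaw": 1},{"z": 0,"jaw": 1},{"jaw": 1}]' --newtons 40

```text
validation failed for argument at $.de...
```

```bash
cat > d.py <<'E'
from h import *
import sys
s=observe();O=np.array(s['orientation']);tg=np.array(eval(sys.argv[1]))
print(s['time_s'],s['ee_pos'],s['finger_gap'],s['wrist_force'],'delta tool',O.T@(tg-s['ee_pos']),'yaw',np.arctan2(O[1,0],O[0,0]),O[2])
E
python3 d.py "[.5105,-.2215,.50]"
```

```text
0.2 [ 0.12416703 -0.51001804  0.40421057] 0.08542451835890456 [-0.28154213  0.57273519  0.7024636 ] delta tool [ 0.44361526 -0.18904673 -0.0955943 ] yaw 0.238799171980401 [ 4.77721682e-06 -1.02119327e-03 -9.99999479e-01]
```

send_rows --deltas '[{"wx": 0,"wy": 0,"wz": 0.098,"x": 0,"y": 0,"z": -0.016,"jaw": 1},{"wx": 0,"wy": 0,"wz": 0.098,"x": 0,"y": 0,"z": -0.016,"jaw": 1},{"wx": 0,"wy": 0,"wz": 0.098,"x": 0,"y": 0,"z": -0.016,"jaw": 1},{"wx": 0,"wy": 0,"wz": 0.098,"x": 0,"y": 0,"z": -0.016,"jaw": 1},{"wx": 0,"wy": 0,"wz": 0.098,"x": 0,"y": 0,"z": -0.016,"jaw": 1},{"wx": 0,"wy": 0,"wz": 0.098,"x": 0,"y": 0,"z": -0.016,"jaw": 1},{"wx": 0,"wy": 0,"wz": 0,"x": 0,"y": 0,"z": 0,"jaw": 1},{"wx": 0,"wy": 0,"wz": 0,"x": 0,"y": 0,"z": 0,"jaw": 1}]' --newtons 40

```text
time_s: 0.87
ee_pos: [0.1242, -0.5103, 0.5009]
orientation: [[0.941, -0.34, 0.0], [-0.34, -0.941, -0.001], [0.001, 0.001, -1.0]]
wrist_force: [0.4, -0.2, -0.4]
finger_gap: -0.0003
```

```bash
python3 d.py "[.5105,-.2215,.50]"
```

```text
0.8667 [ 0.12423846 -0.51028176  0.50086148] -0.0002953339236297569 [ 0.37439587 -0.21071619 -0.41396156] delta tool [ 0.26524648 -0.40278719  0.00064135] yaw -0.34646330456658336 [ 6.62276785e-04  9.82651426e-04 -9.99999298e-01]
```

send_rows --deltas '[{"wx": 0,"wy": 0,"wz": 0,"x": 0.018,"y": -0.027,"z": 0,"jaw": 1},{"wx": 0,"wy": 0,"wz": 0,"x": 0.018,"y": -0.027,"z": 0,"jaw": 1},{"wx": 0,"wy": 0,"wz": 0,"x": 0.018,"y": -0.027,"z": 0,"jaw": 1},{"wx": 0,"wy": 0,"wz": 0,"x": 0.018,"y": -0.027,"z": 0,"jaw": 1},{"wx": 0,"wy": 0,"wz": 0,"x": 0.018,"y": -0.027,"z": 0,"jaw": 1},{"wx": 0,"wy": 0,"wz": 0,"x": 0.018,"y": -0.027,"z": 0,"jaw": 1},{"wx": 0,"wy": 0,"wz": 0,"x": 0.018,"y": -0.027,"z": 0,"jaw": 1},{"wx": 0,"wy": 0,"wz": 0,"x": 0.018,"y": -0.027,"z": 0,"jaw": 1},{"wx": 0,"wy": 0,"wz": 0,"x": 0.018,"y": -0.027,"z": 0,"jaw": 1},{"wx": 0,"wy": 0,"wz": 0,"x": 0.018,"y": -0.027,"z": 0,"jaw": 1}]'

```text
time_s: 1.7
ee_pos: [0.3868, -0.3167, 0.4991]
orientation: [[0.941, -0.339, -0.001], [-0.339, -0.941, 0.001], [-0.002, -0.001, -1.0]]
wrist_force: [-0.7, -1.3, -1.1]
finger_gap: -0.0002
```

send_rows --deltas '[{"wx": 0,"wy": 0,"wz": 0,"x": 0.017,"y": -0.0266,"z": 0,"jaw": 1},{"wx": 0,"wy": 0,"wz": 0,"x": 0.017,"y": -0.0266,"z": 0,"jaw": 1},{"wx": 0,"wy": 0,"wz": 0,"x": 0.017,"y": -0.0266,"z": 0,"jaw": 1},{"wx": 0,"wy": 0,"wz": 0,"x": 0.017,"y": -0.0266,"z": 0,"jaw": 1},{"wx": 0,"wy": 0,"wz": 0,"x": 0.017,"y": -0.0266,"z": 0,"jaw": 1},{"wx": 0,"wy": 0,"wz": 0,"x": 0,"y": 0,"z": 0,"jaw": 1},{"wx": 0,"wy": 0,"wz": 0,"x": 0,"y": 0,"z": 0,"jaw": 1}]'

```text
time_s: 2.28
ee_pos: [0.5122, -0.2211, 0.4985]
orientation: [[0.941, -0.338, -0.003], [-0.338, -0.941, 0.001], [-0.003, 0.0, -1.0]]
wrist_force: [-1.4, -0.6, -0.2]
finger_gap: -0.0001
```

```bash
python3 d.py "[.5105,-.2215,.46]"; python3 -c "
from h import *
print(proj('wrist',[.5105,-.2215,.276]),proj('wrist',[.5386,-.2318,.206]))
save('wrist','w1.png')"
```

```text
2.2833 [ 0.51219416 -0.22114055  0.49853758] -0.0001251590257541025 [-1.42862552 -0.63058473 -0.22965119] delta tool [-0.0013501   0.00090918  0.03854212] yaw -0.3443090167935898 [-3.19934841e-03  2.67870004e-05 -9.99994882e-01]
(np.float64(317.2478951337975), np.float64(216.25052012436365)) (np.float64(317.4707188910078), np.float64(157.22961377368065))
```

View pics/w1.png

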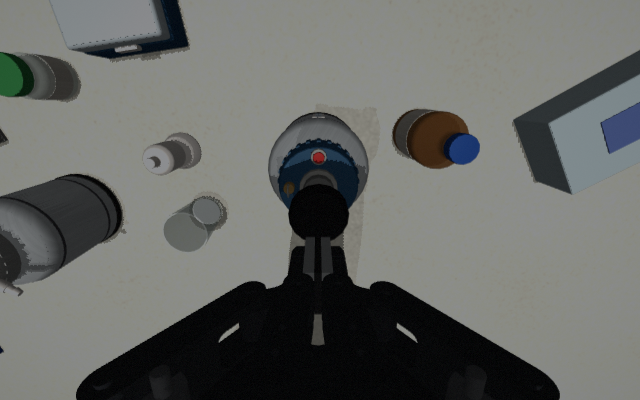

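```bash
python3 -c "
import cv2
im=cv2.imread('pics/w1.png')[90:290,250:390]
im=cv2.convertScaleAbs(im,alpha=2.5,beta=20)
cv2.imwrite('pics/w1c.png',cv2.resize(im,None,fx=3,fy=3,interpolation=2))"
```

```text
(no output)
```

View pics/w1c.png

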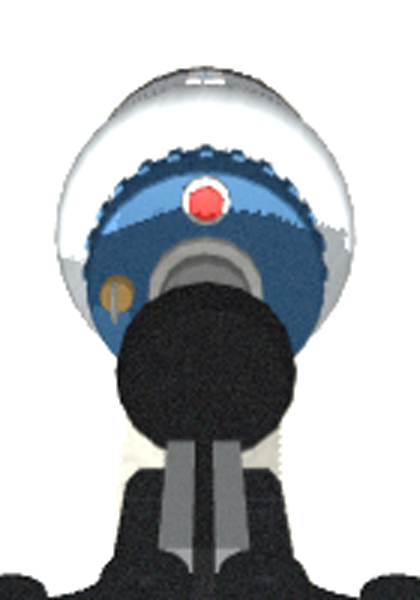

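send_rows --deltas '[{"wx": 0,"wy": 0,"wz": 0,"x": -0.001,"y": 0.001,"z": 0.008,"jaw": 1},{"wx": 0,"wy": 0,"wz": 0,"x": 0,"y": 0,"z": 0.01,"jaw": 1},{"wx": 0,"wy": 0,"wz": 0,"x": 0,"y": 0,"z": 0.01,"jaw": 1},{"wx": 0,"wy": 0,"wz": 0,"x": 0,"y": 0,"z": 0.007,"jaw": 1},{"wx": 0,"wy": 0,"wz": 0,"x": 0,"y": 0,"z": 0.004,"jaw": 1},{"wx": 0,"wy": 0,"wz": 0,"x": 0,"y": 0,"z": 0.002,"jaw": 1},{"wx": 0,"wy": 0,"wz": 0,"x": 0,"y": 0,"z": 0,"jaw": 1},{"wx": 0,"wy": 0,"wz": 0,"x": 0,"y": 0,"z": 0,"jaw": 1}]'

```text
time_s: 3.0
ee_pos: [0.5096, -0.2229, 0.46]
orientation: [[0.94, -0.342, 0.0], [-0.342, -0.94, -0.0], [0.0, 0.0, -1.0]]
wrist_force: [0.2, 0.1, -0.3]
finger_gap: 0.0005
```

```bash
python3 d.py "[.5110,-.2215,.449]"; python3 -c "
from h import *
im=read_camera('wrist')[:,:,::-1][90:290,230:410]
im=cv2.convertScaleAbs(im,alpha=2.5,beta=20)
cv2.imwrite('pics/w2c.png',cv2.resize(im,None,fx=3,fy=3,interpolation=2))"
```

```text
3.0 [ 0.50956072 -0.22288745  0.46002489] 0.0005234975234455689 [ 0.20365758  0.11253735 -0.34269407] delta tool [ 0.00087204 -0.00179679  0.01102524] yaw -0.34947735713198985 [ 4.68803929e-04  3.49979269e-05 -9.99999889e-01]
```

View pics/w2c.png

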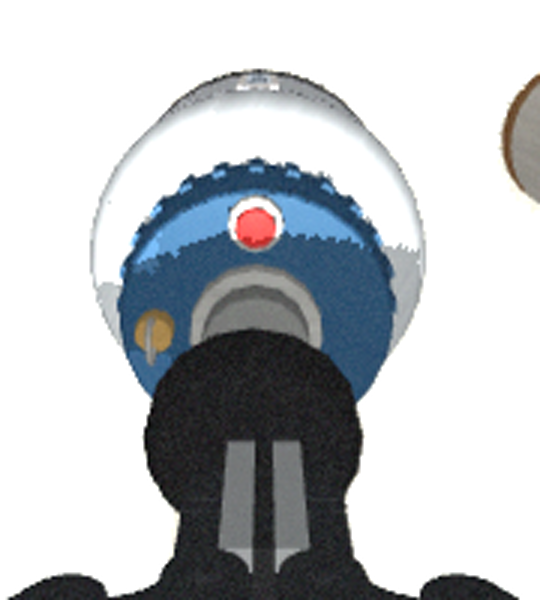

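send_rows --deltas '[{"wx": 0,"wy": 0,"wz": 0,"x": 0.001,"y": -0.002,"z": 0.004,"jaw": 1},{"wx": 0,"wy": 0,"wz": 0,"x": 0,"y": 0,"z": 0.003,"jaw": 1},{"wx": 0,"wy": 0,"wz": 0,"x": 0,"y": 0,"z": 0.002,"jaw": 1},{"wx": 0,"wy": 0,"wz": 0,"x": 0,"y": 0,"z": 0.002,"jaw": 1},{"wx": 0,"wy": 0,"wz": 0,"x": 0,"y": 0,"z": 0.001,"jaw": 1},{"wx": 0,"wy": 0,"wz": 0,"x": 0,"y": 0,"z": 0,"jaw": 1}]'

```text
time_s: 3.55
ee_pos: [0.5114, -0.221, 0.448]
orientation: [[0.94, -0.342, 0.001], [-0.342, -0.94, -0.0], [0.001, -0.0, -1.0]]
wrist_force: [-0.6, 1.0, 3.7]
finger_gap: -0.0001
```

send_rows --deltas '[{"wx": 0,"wy": 0,"wz": 0,"x": 0,"y": 0,"z": 0.002,"jaw": 1},{"wx": 0,"wy": 0,"wz": 0,"x": 0,"y": 0,"z": 0.004,"jaw": 1},{"wx": 0,"wy": 0,"wz": 0,"x": 0,"y": 0,"z": 0.004,"jaw": 1},{"wx": 0,"wy": 0,"wz": 0,"x": 0,"y": 0,"z": 0.004,"jaw": 1},{"wx": 0,"wy": 0,"wz": 0,"x": 0,"y": 0,"z": 0.004,"jaw": 1},{"wx": 0,"wy": 0,"wz": 0,"x": 0,"y": 0,"z": 0.003,"jaw": 1},{"wx": 0,"wy": 0,"wz": 0,"x": 0,"y": 0,"z": 0,"jaw": 1},{"wx": 0,"wy": 0,"wz": 0,"x": 0,"y": 0,"z": 0,"jaw": 1}]'

```text
time_s: 4.22
ee_pos: [0.5113, -0.221, 0.4277]
orientation: [[0.94, -0.342, 0.002], [-0.342, -0.94, -0.0], [0.002, -0.0, -1.0]]
wrist_force: [-0.7, 2.7, 8.7]
finger_gap: 0.0
```

send_rows --deltas '[{"wx": 0,"wy": 0,"wz": 0,"x": 0,"y": 0,"z": -0.003,"jaw": 1},{"wx": 0,"wy": 0,"wz": 0,"x": 0,"y": 0,"z": -0.005,"jaw": 1},{"wx": 0,"wy": 0,"wz": 0,"x": 0,"y": 0,"z": -0.005,"jaw": 1},{"wx": 0,"wy": 0,"wz": 0,"x": 0,"y": 0,"z": -0.005,"jaw": 1},{"wx": 0,"wy": 0,"wz": 0,"x": 0,"y": 0,"z": -0.005,"jaw": 1},{"wx": 0,"wy": 0,"wz": 0,"x": 0,"y": 0,"z": -0.003,"jaw": 1},{"wx": 0,"wy": 0,"wz": 0,"x": 0,"y": 0,"z": 0,"jaw": 1},{"wx": 0,"wy": 0,"wz": 0,"x": 0,"y": 0,"z": 0,"jaw": 1}]'

```text
time_s: 4.88
ee_pos: [0.5115, -0.2213, 0.4521]
orientation: [[0.94, -0.342, -0.001], [-0.342, -0.94, 0.0], [-0.001, 0.0, -1.0]]
wrist_force: [0.9, 0.5, -0.6]
finger_gap: 0.0001
```

```bash
cat > w.py <<'E'
from h import *
import sys
im=read_camera('wrist')[:,:,::-1][90:290,230:410]
im=cv2.convertScaleAbs(im,alpha=2.5,beta=20)
cv2.imwrite('pics/'+sys.argv[1],cv2.resize(im,None,fx=3,fy=3,interpolation=2))
E
python3 d.py "[.5110,-.2215,.449]"; python3 w.py w3.png
```

```text
4.8833 [ 0.51148805 -0.22127464  0.4521472 ] 0.00010538801970059855 [ 0.89381162  0.46529234 -0.60689447] delta tool [-0.00037903  0.00037826  0.00314756] yaw -0.34934535093993874 [-7.63551170e-04  1.70924670e-04 -9.99999694e-01]
```

View pics/w3.png

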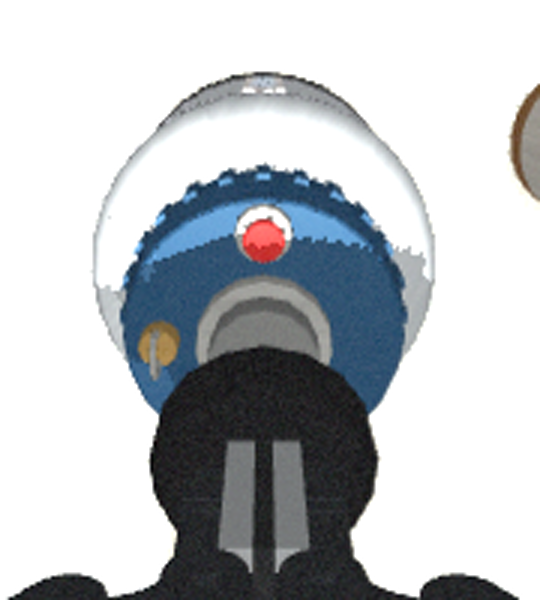

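send_rows --deltas '[{"wx": 0,"wy": 0,"wz": 0,"x": 0,"y": 0,"z": 0.003,"jaw": 1},{"wx": 0,"wy": 0,"wz": 0,"x": 0,"y": 0,"z": 0.003,"jaw": 1},{"wx": 0,"wy": 0,"wz": 0,"x": 0,"y": 0,"z": 0.004,"jaw": 1},{"wx": 0,"wy": 0,"wz": 0,"x": 0,"y": 0,"z": 0.004,"jaw": 1},{"wx": 0,"wy": 0,"wz": 0,"x": 0,"y": 0,"z": 0.004,"jaw": 1},{"wx": 0,"wy": 0,"wz": 0,"x": 0,"y": 0,"z": 0.004,"jaw": 1},{"wx": 0,"wy": 0,"wz": 0,"x": 0,"y": 0,"z": 0.004,"jaw": 1},{"wx": 0,"wy": 0,"wz": 0,"x": 0,"y": 0,"z": 0,"jaw": 1},{"wx": 0,"wy": 0,"wz": 0,"x": 0,"y": 0,"z": 0,"jaw": 1}]'

```text
time_s: 5.68
ee_pos: [0.5112, -0.2211, 0.4275]
orientation: [[0.94, -0.342, 0.002], [-0.342, -0.94, -0.001], [0.002, 0.0, -1.0]]
wrist_force: [-1.9, 0.5, 9.3]
finger_gap: -0.0002
```

send_rows --deltas '[{"wx": 0,"wy": 0,"wz": 0,"x": 0,"y": 0,"z": -0.003,"jaw": 1},{"wx": 0,"wy": 0,"wz": 0,"x": 0,"y": 0,"z": -0.005,"jaw": 1},{"wx": 0,"wy": 0,"wz": 0,"x": 0,"y": 0,"z": -0.005,"jaw": 1},{"wx": 0,"wy": 0,"wz": 0,"x": 0,"y": 0,"z": -0.005,"jaw": 1},{"wx": 0,"wy": 0,"wz": 0,"x": 0,"y": 0,"z": -0.005,"jaw": 1},{"wx": 0,"wy": 0,"wz": 0,"x": 0,"y": 0,"z": -0.003,"jaw": 1},{"wx": 0,"wy": 0,"wz": 0,"x": 0,"y": 0,"z": 0,"jaw": 1},{"wx": 0,"wy": 0,"wz": 0,"x": 0,"y": 0,"z": 0,"jaw": 1}]'

```text
time_s: 6.35
ee_pos: [0.5115, -0.2211, 0.4521]
orientation: [[0.94, -0.342, -0.001], [-0.342, -0.94, 0.0], [-0.001, -0.0, -1.0]]
wrist_force: [-0.0, -0.6, 0.2]
finger_gap: -0.0002
```

```bash
python3 d.py "[.5110,-.2215,.449]"; python3 w.py w4.png
```

```text
6.35 [ 0.51147035 -0.22114674  0.45206254] -0.00017061584996535232 [-0.01594275 -0.57325592  0.20129078] delta tool [-0.00031814  0.00049315  0.0030628 ] yaw -0.3491724946018402 [-9.69013186e-04 -9.65556996e-05 -9.99999526e-01]
```

View pics/w4.png

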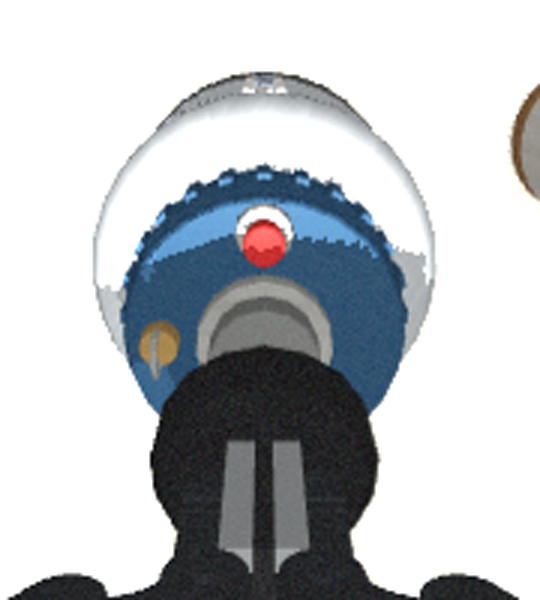

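send_rows --deltas '[{"wx": 0,"wy": 0,"wz": 0,"x": 0,"y": 0,"z": 0.003,"jaw": 1},{"wx": 0,"wy": 0,"wz": 0,"x": 0,"y": 0,"z": 0.004,"jaw": 1},{"wx": 0,"wy": 0,"wz": 0,"x": 0,"y": 0,"z": 0.004,"jaw": 1},{"wx": 0,"wy": 0,"wz": 0,"x": 0,"y": 0,"z": 0.004,"jaw": 1},{"wx": 0,"wy": 0,"wz": 0,"x": 0,"y": 0,"z": 0.004,"jaw": 1},{"wx": 0,"wy": 0,"wz": 0,"x": 0,"y": 0,"z": 0.004,"jaw": 1},{"wx": 0,"wy": 0,"wz": 0,"x": 0,"y": 0,"z": 0.004,"jaw": 1},{"wx": 0,"wy": 0,"wz": 0,"x": 0,"y": 0,"z": 0,"jaw": 1},{"wx": 0,"wy": 0,"wz": 0,"x": 0,"y": 0,"z": 0,"jaw": 1}]'

```text
time_s: 7.15
ee_pos: [0.5112, -0.221, 0.4269]
orientation: [[0.94, -0.342, 0.002], [-0.342, -0.94, -0.001], [0.002, 0.0, -1.0]]
wrist_force: [-1.7, 0.8, 10.2]
finger_gap: 0.0003
```

send_rows --deltas '[{"wx": 0,"wy": 0,"wz": 0,"x": 0,"y": 0,"z": -0.003,"jaw": 1},{"wx": 0,"wy": 0,"wz": 0,"x": 0,"y": 0,"z": -0.005,"jaw": 1},{"wx": 0,"wy": 0,"wz": 0,"x": 0,"y": 0,"z": -0.005,"jaw": 1},{"wx": 0,"wy": 0,"wz": 0,"x": 0,"y": 0,"z": -0.005,"jaw": 1},{"wx": 0,"wy": 0,"wz": 0,"x": 0,"y": 0,"z": -0.005,"jaw": 1},{"wx": 0,"wy": 0,"wz": 0,"x": 0,"y": 0,"z": -0.004,"jaw": 1},{"wx": 0,"wy": 0,"wz": 0,"x": 0,"y": 0,"z": 0,"jaw": 1},{"wx": 0,"wy": 0,"wz": 0,"x": 0,"y": 0,"z": 0,"jaw": 1}]'

```text
time_s: 7.82
ee_pos: [0.5115, -0.2212, 0.4521]
orientation: [[0.94, -0.342, -0.001], [-0.342, -0.94, 0.0], [-0.001, -0.0, -1.0]]
wrist_force: [0.1, 0.4, 0.4]
finger_gap: 0.0005
```

```bash
python3 d.py "[.5110,-.2215,.449]"; python3 w.py w5.png
```

```text
7.8167 [ 0.51148061 -0.22117494  0.45212127] 0.0004689062586489605 [0.05865433 0.39064876 0.38140499] delta tool [-0.00033785  0.00046999  0.00312153] yaw -0.34919067443252394 [-8.12920725e-04 -3.63040456e-05 -9.99999669e-01]
```

View pics/w5.png

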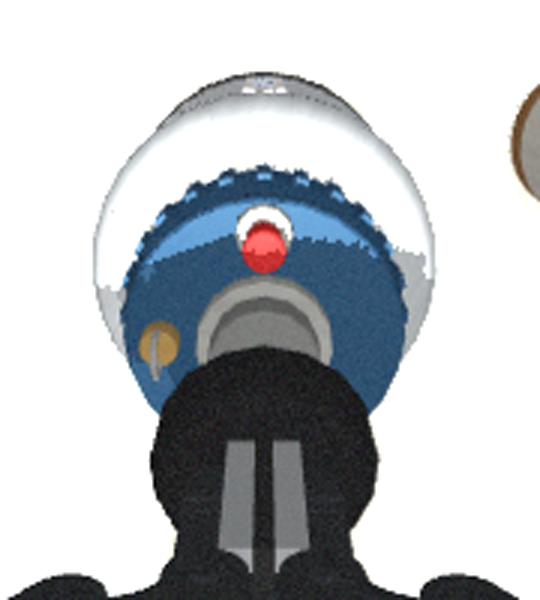

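send_rows --deltas '[{"wx": 0,"wy": 0,"wz": 0,"x": 0,"y": 0,"z": 0.003,"jaw": 1},{"wx": 0,"wy": 0,"wz": 0,"x": 0,"y": 0,"z": 0.004,"jaw": 1},{"wx": 0,"wy": 0,"wz": 0,"x": 0,"y": 0,"z": 0.004,"jaw": 1},{"wx": 0,"wy": 0,"wz": 0,"x": 0,"y": 0,"z": 0.004,"jaw": 1},{"wx": 0,"wy": 0,"wz": 0,"x": 0,"y": 0,"z": 0.004,"jaw": 1},{"wx": 0,"wy": 0,"wz": 0,"x": 0,"y": 0,"z": 0.004,"jaw": 1},{"wx": 0,"wy": 0,"wz": 0,"x": 0,"y": 0,"z": 0.004,"jaw": 1},{"wx": 0,"wy": 0,"wz": 0,"x": 0,"y": 0,"z": 0,"jaw": 1},{"wx": 0,"wy": 0,"wz": 0,"x": 0,"y": 0,"z": 0,"jaw": 1}]'

```text
time_s: 8.62
ee_pos: [0.5111, -0.221, 0.4269]
orientation: [[0.94, -0.342, 0.002], [-0.342, -0.94, -0.001], [0.002, 0.0, -1.0]]
wrist_force: [-2.6, 1.4, 10.4]
finger_gap: 0.0
```

send_rows --deltas '[{"wx": 0,"wy": 0,"wz": 0,"x": 0,"y": 0,"z": -0.003,"jaw": 1},{"wx": 0,"wy": 0,"wz": 0,"x": 0,"y": 0,"z": -0.005,"jaw": 1},{"wx": 0,"wy": 0,"wz": 0,"x": 0,"y": 0,"z": -0.005,"jaw": 1},{"wx": 0,"wy": 0,"wz": 0,"x": 0,"y": 0,"z": -0.005,"jaw": 1},{"wx": 0,"wy": 0,"wz": 0,"x": 0,"y": 0,"z": -0.005,"jaw": 1},{"wx": 0,"wy": 0,"wz": 0,"x": 0,"y": 0,"z": -0.004,"jaw": 1},{"wx": 0,"wy": 0,"wz": 0,"x": 0,"y": 0,"z": 0,"jaw": 1},{"wx": 0,"wy": 0,"wz": 0,"x": 0,"y": 0,"z": 0,"jaw": 1}]'

```text
time_s: 9.28
ee_pos: [0.5115, -0.2212, 0.4521]
orientation: [[0.94, -0.342, -0.001], [-0.342, -0.94, 0.0], [-0.001, -0.0, -1.0]]
wrist_force: [-0.4, -0.2, -0.1]
finger_gap: 0.0003
```

send_rows --deltas '[{"wx": 0,"wy": 0,"wz": 0,"x": 0,"y": 0,"z": 0.003,"jaw": 1},{"wx": 0,"wy": 0,"wz": 0,"x": 0,"y": 0,"z": 0.004,"jaw": 1},{"wx": 0,"wy": 0,"wz": 0,"x": 0,"y": 0,"z": 0.004,"jaw": 1},{"wx": 0,"wy": 0,"wz": 0,"x": 0,"y": 0,"z": 0.004,"jaw": 1},{"wx": 0,"wy": 0,"wz": 0,"x": 0,"y": 0,"z": 0.004,"jaw": 1},{"wx": 0,"wy": 0,"wz": 0,"x": 0,"y": 0,"z": 0.004,"jaw": 1},{"wx": 0,"wy": 0,"wz": 0,"x": 0,"y": 0,"z": 0.004,"jaw": 1},{"wx": 0,"wy": 0,"wz": 0,"x": 0,"y": 0,"z": 0,"jaw": 1},{"wx": 0,"wy": 0,"wz": 0,"x": 0,"y": 0,"z": 0,"jaw": 1}]'

```text
time_s: 10.03
ee_pos: [0.5112, -0.221, 0.4268]
orientation: [[0.94, -0.342, 0.002], [-0.342, -0.94, -0.001], [0.002, 0.0, -1.0]]
wrist_force: [-2.1, 0.8, 11.0]
finger_gap: -0.0003
```

send_rows --deltas '[{"wx": 0,"wy": 0,"wz": 0,"x": 0,"y": 0,"z": -0.003,"jaw": 1},{"wx": 0,"wy": 0,"wz": 0,"x": 0,"y": 0,"z": -0.005,"jaw": 1},{"wx": 0,"wy": 0,"wz": 0,"x": 0,"y": 0,"z": -0.005,"jaw": 1},{"wx": 0,"wy": 0,"wz": 0,"x": 0,"y": 0,"z": -0.005,"jaw": 1},{"wx": 0,"wy": 0,"wz": 0,"x": 0,"y": 0,"z": -0.005,"jaw": 1},{"wx": 0,"wy": 0,"wz": 0,"x": 0,"y": 0,"z": -0.004,"jaw": 1},{"wx": 0,"wy": 0,"wz": 0,"x": 0,"y": 0,"z": 0,"jaw": 1},{"wx": 0,"wy": 0,"wz": 0,"x": 0,"y": 0,"z": 0,"jaw": 1}]'

```text
time_s: 10.7
ee_pos: [0.5115, -0.2212, 0.4521]
orientation: [[0.94, -0.342, -0.001], [-0.342, -0.94, 0.0], [-0.001, -0.0, -1.0]]
wrist_force: [0.6, -0.7, 0.2]
finger_gap: -0.0002
```

```bash
python3 d.py "[.5110,-.2215,.449]"; python3 w.py w6.png; python3 -c "
from h import *
for z in (.206,.211,.216,.221,.226,.231):
  u,v=proj('wrist',[.5115+.031*.94,-.2212-.031*.342,z]); print(z,(u-230)*3,(v-90)*3)"
```

```text
10.7 [ 0.51148735 -0.22116719  0.4520636 ] -0.00017105007867882543 [ 0.6416176  -0.7452285   0.20685034] delta tool [-0.00034128  0.00047956  0.0030639 ] yaw -0.3491480020074344 [-9.18015640e-04 -3.69292980e-05 -9.99999578e-01]
0.206 258.2583568247488 228.97419329285506
0.211 258.17967643646483 233.4197805332572
0.216 258.09745256929295 238.065580874713
0.221 258.0114403305686 242.92543120502367
0.226 257.9213717292063 248.01447351544033
0.231 257.826952886611 253.34931248928754
```

View pics/w6.png

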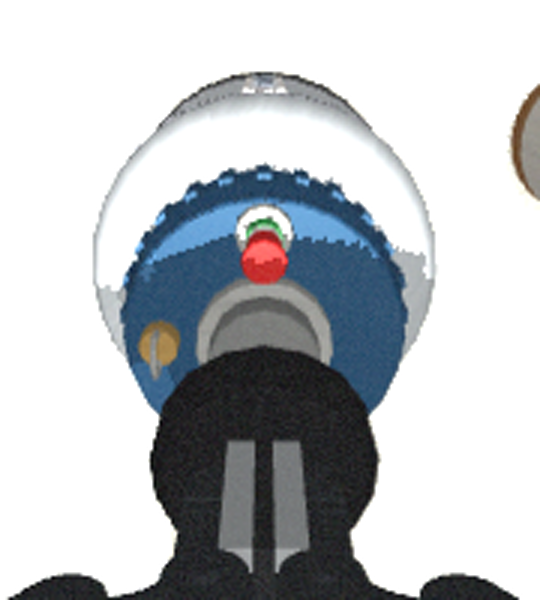

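send_rows --deltas '[{"wx": 0,"wy": 0,"wz": 0,"x": 0,"y": 0,"z": 0.003,"jaw": 1},{"wx": 0,"wy": 0,"wz": 0,"x": 0,"y": 0,"z": 0.004,"jaw": 1},{"wx": 0,"wy": 0,"wz": 0,"x": 0,"y": 0,"z": 0.004,"jaw": 1},{"wx": 0,"wy": 0,"wz": 0,"x": 0,"y": 0,"z": 0.004,"jaw": 1},{"wx": 0,"wy": 0,"wz": 0,"x": 0,"y": 0,"z": 0.004,"jaw": 1},{"wx": 0,"wy": 0,"wz": 0,"x": 0,"y": 0,"z": 0.004,"jaw": 1},{"wx": 0,"wy": 0,"wz": 0,"x": 0,"y": 0,"z": 0.004,"jaw": 1},{"wx": 0,"wy": 0,"wz": 0,"x": 0,"y": 0,"z": 0,"jaw": 1},{"wx": 0,"wy": 0,"wz": 0,"x": 0,"y": 0,"z": 0,"jaw": 1}]'

```text
time_s: 11.5
ee_pos: [0.5111, -0.221, 0.4269]
orientation: [[0.94, -0.342, 0.002], [-0.342, -0.94, -0.001], [0.002, 0.0, -1.0]]
wrist_force: [-2.0, 2.1, 11.1]
finger_gap: -0.0
```

send_rows --deltas '[{"wx": 0,"wy": 0,"wz": 0,"x": 0,"y": 0,"z": -0.003,"jaw": 1},{"wx": 0,"wy": 0,"wz": 0,"x": 0,"y": 0,"z": -0.005,"jaw": 1},{"wx": 0,"wy": 0,"wz": 0,"x": 0,"y": 0,"z": -0.005,"jaw": 1},{"wx": 0,"wy": 0,"wz": 0,"x": 0,"y": 0,"z": -0.005,"jaw": 1},{"wx": 0,"wy": 0,"wz": 0,"x": 0,"y": 0,"z": -0.005,"jaw": 1},{"wx": 0,"wy": 0,"wz": 0,"x": 0,"y": 0,"z": -0.004,"jaw": 1},{"wx": 0,"wy": 0,"wz": 0,"x": 0,"y": 0,"z": 0,"jaw": 1},{"wx": 0,"wy": 0,"wz": 0,"x": 0,"y": 0,"z": 0,"jaw": 1}]'

```text
time_s: 12.17
ee_pos: [0.5115, -0.2212, 0.4521]
orientation: [[0.94, -0.342, -0.001], [-0.342, -0.94, 0.0], [-0.001, -0.0, -1.0]]
wrist_force: [-0.2, -0.0, 0.5]
finger_gap: 0.0
```

```bash
python3 d.py "[.5110,-.2215,.449]"; python3 w.py w7.png; python3 -c "
import cv2,numpy as np
a=[cv2.resize(cv2.imread('pics/w%d.png'%i)[180:310,190:340],None,fx=2.6,fy=2.6) for i in (6,7)]
cv2.imwrite('pics/c7.png',np.hstack(a))"
```

```text
12.1667 [ 0.51148091 -0.22117926  0.45210977] 7.602471836396188e-06 [-0.20684492 -0.01726985  0.51051538] delta tool [-0.00033965  0.00046601  0.00311003] yaw -0.3492048735346106 [-8.01251485e-04 -2.62060141e-05 -9.99999679e-01]
```

View pics/c7.png

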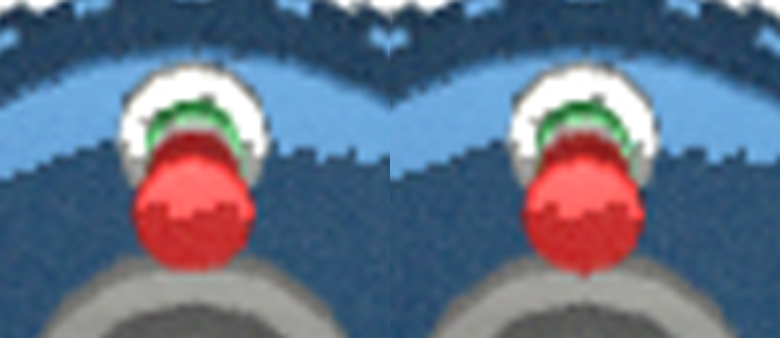

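send_rows --deltas '[{"wx": 0,"wy": 0,"wz": 0,"x": 0,"y": 0,"z": -0.008,"jaw": 1},{"wx": 0,"wy": 0,"wz": 0,"x": 0,"y": 0,"z": -0.014,"jaw": 1},{"wx": 0,"wy": 0,"wz": 0,"x": 0,"y": 0,"z": -0.014,"jaw": 1},{"wx": 0,"wy": 0,"wz": 0,"x": 0,"y": 0,"z": -0.014,"jaw": 1},{"wx": 0,"wy": 0,"wz": 0,"x": 0,"y": 0,"z": -0.01,"jaw": 1},{"wx": 0,"wy": 0,"wz": 0,"x": -0.02,"y": 0,"z": 0,"jaw": 1},{"wx": 0,"wy": 0,"wz": 0,"x": -0.03,"y": 0,"z": 0,"jaw": 1},{"wx": 0,"wy": 0,"wz": 0,"x": -0.03,"y": 0,"z": 0,"jaw": 1},{"wx": 0,"wy": 0,"wz": 0,"x": 0,"y": 0,"z": 0,"jaw": 1},{"wx": 0,"wy": 0,"wz": 0,"x": 0,"y": 0,"z": 0,"jaw": 1}]'

```text
time_s: 13.05
ee_pos: [0.435, -0.1933, 0.5138]
orientation: [[0.94, -0.342, 0.002], [-0.342, -0.94, -0.001], [0.002, 0.0, -1.0]]
wrist_force: [0.2, -0.4, -0.3]
finger_gap: -0.0001
```

Run:
```python
from h import *
a=[cv2.resize(cv2.convertScaleAbs(read_camera('top')[:,:,::-1][y:y+80,x:x+80],alpha=2.2),None,fx=5,fy=5,interpolation=2) for x,y in ((355,170),(225,155))]
cv2.imwrite('pics/cmp.png',np.hstack(a)); save('wrist','w8.png')
R,t,f,cx,cy=cam('top')
for z in (.206,.226,.231): u,v=proj('top',[.5115+.0291,-.2212-.0106,z]);print(z,(u-355)*5,(v-170)*5)
print(observe()['time_s'])
```

```text
0.206 241.58307023449083 165.82977761104857
0.226 247.37837922700152 164.58066670618877
0.231 248.85276213189513 164.26288075779127
13.2
```

View pics/cmp.png

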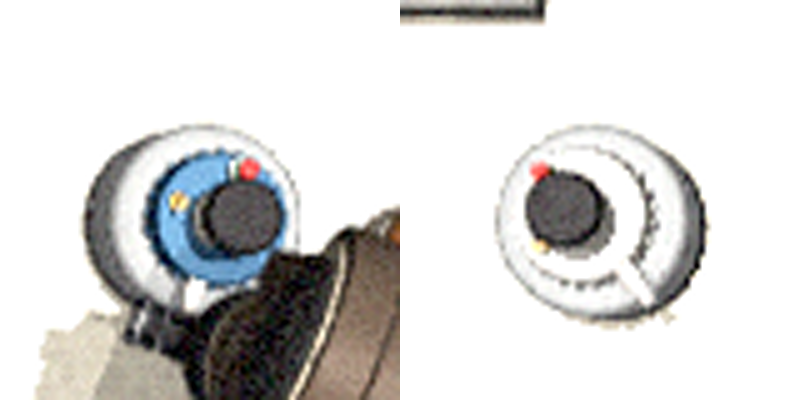

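View pics/w8.png

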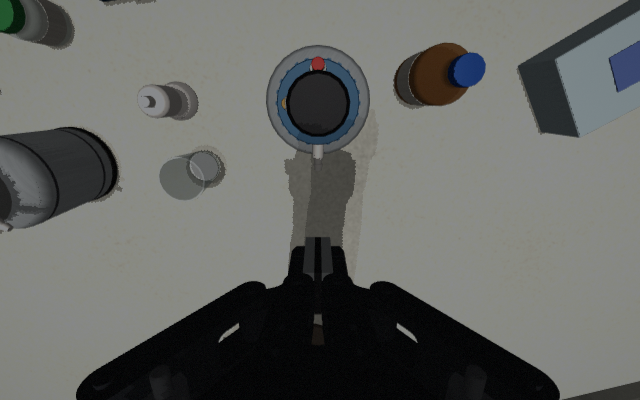

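```bash
python3 -c "
from station import *
print(hand_in())"
```

```text
the job is handed in; nothing more can be done
None
```

I pumped the blue vessel with six strokes, using the shut fingertips. Each went about 20–22 mm down, and I lifted clear each time so the knob could spring fully back. I then backed the arm away and handed in at 13.2 s.

**Pin:** After the fifth stroke the wrist camera showed the green band clear of the bush. The sixth stroke barely raised the pin further. In the last top view its top sits close to where a height of 231 mm should appear.

**Knob and vessel:** The knob is up, and the vessel stands where it was. Readings at the bottom of the strokes were 9 to 11 N vertically.

**Rest of the bench:** I moved nothing else, and the grey vessel and its neighbours look undisturbed. The pin height is read only from images, so it is good to a few millimetres at best. No check failed or disagreed.

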